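# Swing out the isolator's tag hook and hang the red service tag

## Robot

A 7-joint arm with a two-finger parallel gripper is mounted at the origin on the work surface. World frame = base frame: x ahead of the robot, y to its left, z up, the work surface at z = 0. Lengths are in m, angles in rad, forces in N, time in s.
With the tool pointing down it reaches from about 0.4 to 0.85 m from the base axis. Payload 4.4 kg.
Tool frame: the origin (TCP) lies on the centre line of the jaws, within the pads' length; the fingertips stand 11 mm ahead of it and the grasp point (between the pads) lies 8 mm behind it; z points along the fingers, y is the line along which they close (so a half turn about z gives the same grasp; the last joint's range is limited). The gripper opens to 94 mm and grips with 3 to 60 N. Pads are 16 mm wide; open, the fingers measure 119 mm over their backs; the gripper's body (75 mm by 177 mm) begins 78 mm behind the grasp point.
Start: joints at [1.236, 0.628, 0.038, 1.517, -0.027, 0.996, -0.02], TCP at [0.173, -0.627, 0.18] pointing down, gripper open.
Joint ranges: [-3.06, 3.06], [-0.37, 2.12], [-1.25, 1.32], [0.18, 2.47], [-1.1, 4.24], [0.23, 1.98], [-2.94, 2.94]. Speed limits (rad/s): [2.57, 2.57, 3.14, 3.14, 3.14, 3.14, 3.14].

## Interface

Orientations are given as a unit quaternion [x, y, z, w].
In Python, from bench import get_obs, read_camera, camera_model, close_job gives the robot as it stands.
- The arm moves only by the shell command python3 -m crank 'ROWS' [OPENING] [FORCE]. ROWS is JSON, a list of rows, each a list of 6 numbers: the shift along the tool's x, y, z in m, then the turn, a rotation vector about the tool's x, y, z in degrees. In form: [[tx, ty, tz, wx, wy, wz], ...]. A call has 1 to 8 rows; each row is the pose to reach, as a shift and turn from the pose commanded when the call began, along the tool's axes at that moment; what a row does not reach only later rows make up. A row lasts 1/8 s, in which the tool goes at most 62.5 mm and 10.7 degrees, less where a joint would pass 70% of its speed; a pose out of reach is approached as far as the arm can. A call with a gripper value outside its range is refused whole. OPENING is the closure, from 0 (fully open) to 1 (shut), set as the call begins (- or left out, the last holds). The fingers move at their own pace and stop on an object; FORCE is the grip in N (left out, the last holds). Time passes only in rows, so rows that repeat a pose let the fingers close. It gives the time, the measured TCP pose, the force, the opening and the grip force at its end, in the units of the state.
- get_obs(): the state, without advancing time (a new reading comes with each control period).
- read_camera(name): name is "scene" or "top" or "wrist"; returns the picture (400x640x3 uint8, red, green, blue); there is no depth.
- camera_model(name): a dict with "fx", "fy", "cx", "cy" (pixels), "world_to_cam" (4x4, takes a point from world to camera coordinates). Camera axes: x right, y up, looking along -z (the intrinsics and any distortion apply to the point x, -y, -z); pixel columns grow to the right and rows downward; lengths in m; the calibration is good to about 2 mm. A picture is of the moment at which its call begins: read the wrist's pose just before it. camera_model takes no time and is no camera call; for the wrist camera it gives the pose at the moment of the call.
- close_job(): hands the job in; it is judged then, once.
The state is a dict: "t": time; "joint_positions": joint angles; "qd": joint speeds; "effort": joint torques, N m; "tcp_pos": TCP position; "ee_rot": TCP orientation; "ft_force": force on the tool from outside, world axes, zero at the start; "ft_torque": the same for the moment, N m; "grip_width": opening from 0.0 (shut) to 1.0 (fully open); "finger_force": force on a finger pad.
Only numpy, scipy, OpenCV 4.12 (cv2) and the standard library are available. Lean on these libraries where they do the work, as an engineer would, in place of code of your own. Each camera call takes 0.05 s, during which the arm holds its last target. There are 200 camera calls.

## Task

Push the swivel hook on the grey isolator box round with closed fingers (do not grip it) until it meets its stop and sticks out over the side of the box, and press it there for about half a second with a steady 12 N to prove it, never loading it with more than 25 N. Then take the red tag out of the rack, pass its eye over the upturned end of the hook and let it hang freely on the arm, leaving the hook facing out over the side and the other tags, the screwdriver and the logger undisturbed.

Things in the scene. Friction and masses are not known exactly. Their poses are not given: they have to be found in the camera images.
- hook (a joint): Swivel hook's angle, growing clockwise seen from above. Starts at 0 to 0.8 (0: arm along the box's x axis, over the lid). It turns until it meets an adjustable rubber stop at 1.35 to 1.8, set differently each time and not measured: find it by feel. Stiff: 0.2 N m to turn, 3 to 4 N at 55 mm from the axis; stays where left.
- hook_axis (a point): Point on the hook's upright turning axis, level with the middle of its arm, 135 mm above the table and 35 mm above the box lid. x points out along the arm, z up. The brass hub here has radius 11 mm and ends 11 mm above this point. The arm is a straight level orange rod 6 mm thick, ending 80 mm from the axis.
- hook_tip (a point): Centre of the rod at the arm's outer end, 80 mm from the axis, where it bends straight up; the upturned end rises to 16 mm above this point and is 6 mm thick. Axes as for hook_axis.
- box: Grey isolator box, 160 (x) x 140 (y) x 100 mm, fixed; origin under its middle. The hook's axis stands 50 mm from the middle towards -y; at its stop the arm sticks out about 60 mm past the box's -y side (the side towards the rack). The stop's black rubber post stands 27 to 39 mm from the axis, as high as the arm: hang the tag outside it, around 55 mm.
- rack: Black fixed rack, 190 (x) x 76 x 34 mm, origin under its middle. Three slots in a row along x, 60 mm apart, each 12 mm wide and 26 mm deep, hold one tag each, upright, the tag's x along the rack's x. Lift a tag straight up 30 mm or more to free it.
- red_tag_mid (a point): Middle of the red tag, 68 mm above its lower edge. Rigid plate 8 mm thick (x), 136 mm tall (z, up), 40 to 85 g, alike from both faces: a panel 56 mm wide (y) up to 60 mm height, then an open eye, then a tab to grip, 30 mm wide (y), from 98 to 136 mm height. Grip the tab across its 30 mm width, about 54 mm above this point.
- red_tag_eye (a point): Middle of the red tag's eye, 76 mm above its lower edge; axes as red_tag_mid. The eye goes through in x: 32 mm wide, from 16 mm below this point to a roof-shaped top, its peak 18 mm above this point. Hung on the arm, this point lies about 14 mm below the arm's middle.
- yellow_tag_mid (a point): Middle of a yellow tag of the same shape in the same rack; leave it alone.
- blue_tag_mid (a point): Middle of a blue tag of the same shape in the same rack; leave it alone.
- screwdriver: Screwdriver lying on the bench beyond the rack; leave it alone.
- logger: Black data logger module with a green terminal strip, 70 x 100 x 42 mm, origin under its middle; leave it alone.
Not all that is in view belongs to the job. Leave any pink or purple look-alike of the box alone.

How it is judged:
On the way, in this order (a step that is already met when the one before it is completed fails the run):
1. the hook has been turned to its stop and is pressed there by the fingers with 7 to 25 N (value of joint hook above 1.3 rad and contact force between the fingers and hook above 7 N and velocity of joint hook between -0.05 and 0.05 rad/s), for 0.3 s.
2. the red tag hangs by its eye on the arm (value of joint hook above 1.3 rad and x of red_tag_eye in the frame of hook_axis between 0.035 and 0.078 m and y of red_tag_eye in the frame of hook_axis between -0.012 and 0.012 m and z of red_tag_eye in the frame of hook_axis between -0.02 and -0.005 m and angle between red_tag_eye's own z axis and vertical below 0.4 rad and angle between the x axis of red_tag_eye and the x axis of hook_axis, either way round below 0.6 rad and contact force between red_tag and hook above 0.2 N), for 0.2 s.
At the end, for the whole second after the job is handed in: The hook still faces out over the side (joint above 1.30 rad) and the red tag hangs at rest from its eye on the arm between the stop and the upturned end (35 to 78 mm from the axis), upright within 0.4 rad, its plate across the arm within 0.6 rad, released (all of step 2 and linear speed of red_tag below 0.03 m/s and contact force between the fingers and red_tag below 0.05 N); the robot touches nothing.
It fails at once if the hook is pushed or gripped by the robot with more than 25 N (contact force between any of the fingers, the arm and hook above 25 N).
It fails at once if the tag loads the hook with more than 25 N (contact force between red_tag and hook above 25 N).
It fails at once if another tag is disturbed by more than 20 mm (distance of any of yellow_tag_mid, blue_tag_mid from where it was at the start of the episode above 0.02 m).
It fails at once if the screwdriver or the logger is moved by more than 20 mm (distance of any of screwdriver, logger from where it was at the start of the episode above 0.02 m).
It also fails if it takes over 69 s, if anything falls off the work surface, if the arm or the gripper's body presses on something with over 40 N, if the wrist force passes 120 N, or if a joint passes its speed limit or range.

## Working session

There is one attempt and no reset: what is moved stays moved. The work goes in short steps, Python scripts to look and compute and a shell command to move; the robot and the scene stay as the last step left them, time stands still between calls to the robot, and variables do not carry over. Pictures are saved under pics/ and viewed, at most 10 in all, crops included, and the job is handed in when it is done.

```bash
mkdir -p pics; ls; python3 - <<'E'
from bench import *
import cv2
o=get_obs(); print({k:o[k] for k in('t','tcp_pos','ee_rot','ft_force','grip_width')})
for n in('scene','top'):
    im=read_camera(n); cv2.imwrite(f'pics/{n}0.png',im[:,:,::-1]); m=camera_model(n); print(n,m)
E
```

```text
pics
{'t': 0.0, 'tcp_pos': array([ 0.17246736, -0.62599433,  0.1787009 ]), 'ee_rot': array([ 9.90984698e-01,  1.33972136e-01, -1.23999450e-04, -8.83352745e-04]), 'ft_force': array([-0.06537937, -0.5480002 , -0.29993908]), 'grip_width': 0.9996895369873865}
scene {'fx': 518.8782993526551, 'fy': 518.8782993526551, 'cx': 324.42185536848166, 'cy': 189.61330594031875, 'world_to_cam': array([[-1.58455119e-01,  9.87365384e-01, -1.25463207e-03,
         1.31496395e-01],
       [-6.31620307e-01, -1.00387327e-01,  7.68751047e-01,
         2.40366820e-01],
       [ 7.58912224e-01,  1.22604990e-01,  6.39546912e-01,
        -1.52952462e+00],
       [ 0.00000000e+00,  0.00000000e+00,  0.00000000e+00,
         1.00000000e+00]])}
top {'fx': 364.47534526173223, 'fy': 364.47534526173223, 'cx': 314.8143112632295, 'cy': 198.3383261649174, 'world_to_cam': array([[ 0.01402003, -0.99989972,  0.00199926, -0.07645497],
       [ 0.99744065,  0.0141257 ,  0.0700901 , -0.52363592],
       [-0.07011131,  0.00101148,  0.99753866, -0.94216916],
       [ 0.        ,  0.        ,  0.        ,  1.        ]])}
```

View pics/scene0.png

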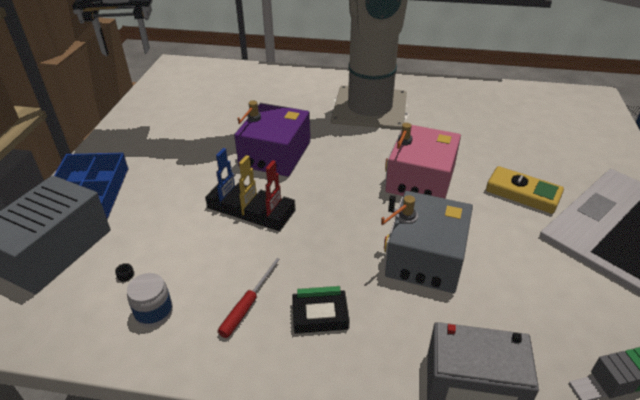

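View pics/top0.png

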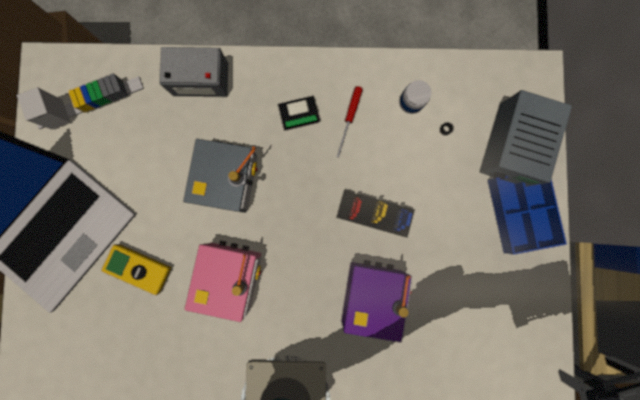

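Top view: the grey box with the hook is at about (222,175), its hub at (236,177) and arm tip at (253,152). The rack is at (375,212), with red (355,208), yellow (380,211) and blue (404,217) tags. Possible confusions for the box:
- pink box (222,281)
- purple box (377,302)
- grey supply (193,72)
- vented box (530,138)

For the red tag, the confusions are the screwdriver handle (354,104) and the other tags. I choose the grey box at (222,175) and the tag at (355,208).

```bash
cat > h.py <<'E'
import numpy as np, cv2
from bench import *
from scipy.spatial.transform import Rotation as R
def ray(m,u,v):
    T=m['world_to_cam']; d=np.array([(u-m['cx'])/m['fx'],-(v-m['cy'])/m['fy'],-1.])
    return -T[:3,:3].T@T[:3,3], T[:3,:3].T@d
def onz(m,u,v,z):
    c,d=ray(m,u,v); return c+d*(z-c[2])/d[2]
def proj(m,p):
    T=m['world_to_cam']; q=T[:3,:3]@np.asarray(p,float)+T[:3,3]
    return m['cx']+m['fx']*q[0]/-q[2], m['cy']+m['fy']*-q[1]/-q[2]
def two(m1,a,m2,b):
    (c1,d1),(c2,d2)=ray(m1,*a),ray(m2,*b)
    s=np.linalg.lstsq(np.c_[d1,-d2],c2-c1,rcond=None)[0]
    p,q=c1+d1*s[0],c2+d2*s[1]; return (p+q)/2,np.linalg.norm(p-q)
def totool(v,o=None):
    o=o or get_obs(); return R.from_quat(o['ee_rot']).inv().apply(v)
E
python3 - <<'E'
from h import *
t=cv2.imread('pics/top0.png'); s=cv2.imread('pics/scene0.png')
c=lambda im,x,y,w,h:cv2.resize(im[y:y+h,x:x+w],(400,300),interpolation=cv2.INTER_CUBIC)
cv2.imwrite('pics/m1.png',np.vstack([np.hstack([c(t,180,125,100,75+20)if 0 else c(t,180,132,112,84),c(t,330,180,88,66)]),np.hstack([c(s,370,180,120,90),c(s,196,145,112,84)])]))
m=camera_model('top')
hsv=cv2.cvtColor(t,cv2.COLOR_BGR2HSV)
# orange in crop
mask=cv2.inRange(hsv,(5,120,60),(18,255,255)); mask[:,:180]=0;mask[:,290:]=0;mask[:132]=0;mask[216:]=0
ys,xs=np.nonzero(mask);print('orange',len(xs),xs.mean(),ys.mean(),xs.min(),xs.max(),ys.min(),ys.max())
for n,(a,b) in {'red':((0,100,50),(5,255,255)),'yel':((20,100,60),(32,255,255)),'blu':((105,100,40),(125,255,255))}.items():
    k=cv2.inRange(hsv,a,b)
    if n=='red': k|=cv2.inRange(hsv,(172,100,50),(180,255,255))
    k[:180]=0;k[245:]=0;k[:,:330]=0;k[:,420:]=0
    ys,xs=np.nonzero(k); print(n,len(xs),cv2.minAreaRect(np.c_[xs,ys].astype(np.float32)))
# dark rack
g=cv2.inRange(hsv[:,:,2],0,75);g[:180]=0;g[245:]=0;g[:,:330]=0;g[:,420:]=0
ys,xs=np.nonzero(g);r=cv2.minAreaRect(np.c_[xs,ys].astype(np.float32));print(r)
B=cv2.boxPoints(r);print(np.array([onz(m,*p,.034)for p in B]).round(3))
hub=onz(m,236,176,.146);tip=onz(m,253,150,.15);print(hub,tip)
E
```

```text
orange 112 246.15178571428572 160.41964285714286 235 256 146 173
red 154 ((355.51885986328125, 208.9339599609375), (8.10427188873291, 22.389768600463867), 15.945395469665527)
yel 220 ((380.1206970214844, 212.94827270507812), (11.327415466308594, 23.211917877197266), 21.801406860351562)
blu 58 ((404.292724609375, 221.86581420898438), (7.964861869812012, 20.302589416503906), 51.34019470214844)
((375.2075500488281, 212.77357482910156), (71.97692108154297, 28.296274185180664), 15.945395469665527)
[[ 0.477 -0.126  0.034]
 [ 0.548 -0.146  0.034]
 [ 0.499 -0.325  0.034]
 [ 0.429 -0.305  0.034]]
[0.56449495 0.11253776 0.146     ] [0.62457702 0.07443586 0.15      ]
```

View pics/m1.png

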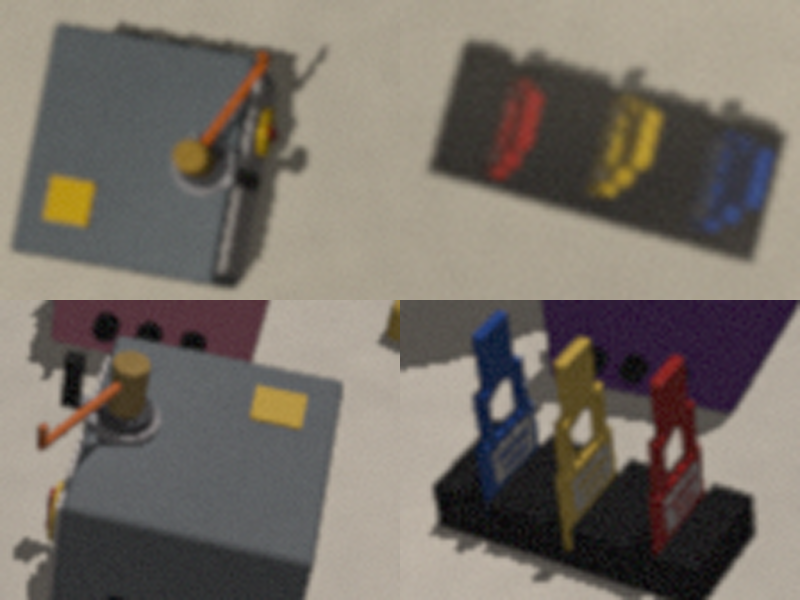

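```bash
python3 - <<'E'
from h import *
m=camera_model('top');s=camera_model('scene')
print('hubtop z',onz(m,233.8,176,.146),two(m,(233.8,176),s,(409,198)))
print('tip top',two(m,(253.7,147.4),s,(382.9,219)))
print('post',onz(m,249.2,181.9,.138))
C=np.array([onz(m,*p,.1) for p in((196.8,139),(253.4,144.6),(183.9,201.5),(240.8,209.6))]);print(C.round(3))
c=C.mean(0); x=C[0]-C[2]; yw=np.arctan2(x[1],x[0]);y2=C[0]-C[1];print('box c',c,np.degrees(yw),np.degrees(np.arctan2(y2[1],y2[0]))-90)
yv=np.array([-np.sin(yw),np.cos(yw)]);print('axis from box',c[:2]-.05*yv)
# tag tab top centre
print('red tab top', two(m,(330+530/4.545-400/4.545,180+90/4.545),s,(196+(677-400)/3.57,145+(360-300)/3.57)))
E
```

```text
hubtop z [0.56442291 0.11758111 0.146     ] (array([0.56432176, 0.11965825, 0.14539594]), np.float64(0.0038186340930506358))
tip top (array([0.63135367, 0.07509902, 0.14587461]), np.float64(0.0028046433001581803))
post [0.55222618 0.08335728 0.138     ]
[[0.66  0.221 0.1  ]
 [0.648 0.082 0.1  ]
 [0.507 0.246 0.1  ]
 [0.489 0.109 0.1  ]]
box c [0.57598718 0.16447051 0.1       ] -9.439989267626217 -4.8901319404737364
axis from box [0.56778646 0.11514761]
red tab top (array([ 0.51166262, -0.16158187,  0.16103434]), np.float64(0.011331948503919421))
```

Estimates:
- Hook axis ≈ (0.565, 0.117).
- Arm now at −33° in world (joint ≈ 0.45).
- Box yaw ≈ −7°.
- Stop expected at about −95°.

I'll fly to the counter-clockwise side of the arm with the fingers shut.

```bash
python3 -m crank '[[0.637,-0.59,-0.06,0,0,-41],[0.637,-0.59,-0.06,0,0,-41],[0.637,-0.59,-0.06,0,0,-41],[0.637,-0.59,-0.06,0,0,-41],[0.637,-0.59,-0.06,0,0,-41],[0.637,-0.59,-0.06,0,0,-41],[0.637,-0.59,-0.06,0,0,-41],[0.637,-0.59,-0.06,0,0,-41]]' 1 40
python3 - <<'E'
from h import *
o=get_obs();print(o['t'],totool(np.array([.630,.112,.21])-o['tcp_pos'],o),R.from_quat(o['ee_rot']).as_matrix()[:2,0])
E
```

```text
t: 1.1
tcp_pos: [0.4361, -0.201, 0.2141]
ee_rot: [0.881, 0.472, -0.0, 0.0]
ft_force: [0.3, 0.2, 0.6]
grip_width: 0.186
finger_force: 0.0
1.1 [ 0.36798359 -0.01180637  0.00410106] [0.55364065 0.83275567]
```

```bash
python3 -m crank '[[0.368,-0.012,0,0,0,0],[0.368,-0.012,0,0,0,0],[0.368,-0.012,0,0,0,0],[0.368,-0.012,0,0,0,0],[0.368,-0.012,0,0,0,0],[0.368,-0.012,0,0,0,0],[0.368,-0.012,0,0,0,0],[0.368,-0.012,0,0,0,0]]'
python3 - <<'E'
from h import *
w=camera_model('wrist');im=read_camera('wrist');cv2.imwrite('pics/w1.png',im[:,:,::-1])
for p in([.565,.117,.146],[.565+.08*.839,.117-.08*.545,.151]):print(proj(w,p))
E
```

```text
t: 2.1
tcp_pos: [0.6284, 0.1095, 0.2133]
ee_rot: [0.881, 0.472, -0.001, 0.0]
ft_force: [0.7, -0.0, 0.6]
grip_width: 0.003
finger_force: 0.0
(np.float64(254.84105374529204), np.float64(225.35210505077737))
(np.float64(340.7066004373595), np.float64(226.34047987896338))
```

View pics/w1.png

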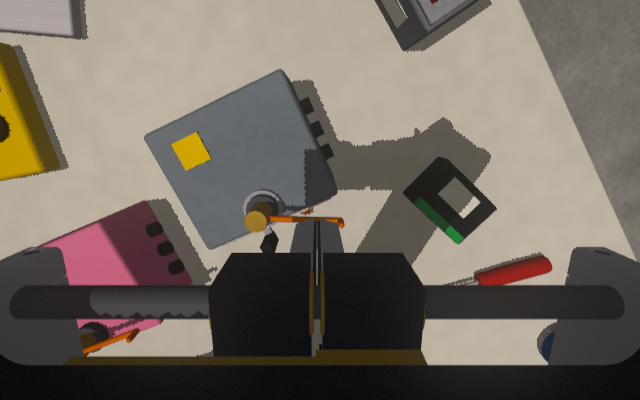

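The view confirms it: hub top at (255,222), upturned end at (341,222), within about 3 mm of the estimate. The gap to the arm is about 15 mm, so I descend.

```bash
python3 -m crank '[[0,0,0.04,0,0,0],[0,0,0.079,0,0,0],[0,0,0.079,0,0,0],[0,0,0.079,0,0,0]]'
python3 - <<'E'
from h import *
# arc waypoints in current tool axes: tool axis normal offset 11mm from arm line, r=57
o=get_obs();A=np.array([.566,.119]);Rm=R.from_quat(o['ee_rot'])
p0=o['tcp_pos'][:2]
for a in range(-33,-101,-5):
    t=np.radians(a);u=np.array([np.cos(t),np.sin(t)]);n=np.array([-u[1],u[0]])
    d=A+.057*u+.011*n-p0
    print(a,Rm.inv().apply([*d,0]).round(4)[:2])
E
```

```text
t: 2.65
tcp_pos: [0.6301, 0.1096, 0.1366]
ee_rot: [0.882, 0.472, 0.001, 0.0]
ft_force: [-0.2, 0.0, -0.0]
grip_width: 0.004
finger_force: 0.0
-33 [-0.016  -0.0017]
-38 [-0.021  -0.0009]
-43 [-0.026  -0.0005]
-48 [-0.0311 -0.0006]
-53 [-0.0361 -0.0011]
-58 [-0.0411 -0.0021]
-63 [-0.046  -0.0034]
-68 [-0.0507 -0.0052]
-73 [-0.0553 -0.0075]
-78 [-0.0596 -0.0101]
-83 [-0.0637 -0.013 ]
-88 [-0.0676 -0.0163]
-93 [-0.0711 -0.02  ]
-98 [-0.0743 -0.0239]
```

```bash
python3 -m crank '[[-0.016,-0.001,0,0,0,0],[-0.021,-0.001,0,0,0,5],[-0.026,-0.001,0,0,0,10],[-0.031,-0.001,0,0,0,15],[-0.036,-0.001,0,0,0,20],[-0.041,-0.002,0,0,0,25],[-0.046,-0.003,0,0,0,30],[-0.0505,-0.005,0,0,0,35]]'
python3 - <<'E'
from h import *
o=get_obs();A=np.array([.566,.119]);Rm=R.from_quat(o['ee_rot'])
p0=o['tcp_pos'][:2];x=Rm.as_matrix()[:2,0];print('x ang',np.degrees(np.arctan2(x[1],x[0])),'force along tool',totool(o['ft_force'],o))
for a in range(-68,-107,-3):
    t=np.radians(a);u=np.array([np.cos(t),np.sin(t)]);n=np.array([-u[1],u[0]])
    print(a,Rm.inv().apply([*(A+.057*u+.011*n-p0),0]).round(4)[:2])
E
```

```text
t: 3.65
tcp_pos: [0.5971, 0.0699, 0.1366]
ee_rot: [0.983, 0.184, 0.001, 0.0]
ft_force: [0.1, 0.9, 0.1]
grip_width: 0.005
finger_force: 0.0
x ang 21.172169407879704 force along tool [ 0.39607059 -0.80986841 -0.1369639 ]
-68 [ 0.0006 -0.0002]
-71 [-0.0024  0.0004]
-74 [-0.0054  0.0008]
-77 [-0.0085  0.001 ]
-80 [-0.0115  0.0011]
-83 [-0.0145  0.001 ]
-86 [-0.0176  0.0007]
-89 [-0.0206  0.0003]
-92 [-0.0236 -0.0003]
-95 [-0.0265 -0.001 ]
-98 [-0.0294 -0.0019]
-101 [-0.0323 -0.0029]
-104 [-0.0351 -0.0041]
```

```bash
python3 - <<'E'
from h import *
im=read_camera('scene')[:,:,::-1];w=read_camera('wrist')[:,:,::-1]
cv2.imwrite('pics/c2.png',np.hstack([cv2.resize(im[160:260,340:500],(400,250),interpolation=cv2.INTER_CUBIC),cv2.resize(w,(400,250))]))
E
```

```text
(no output)
```

View pics/c2.png

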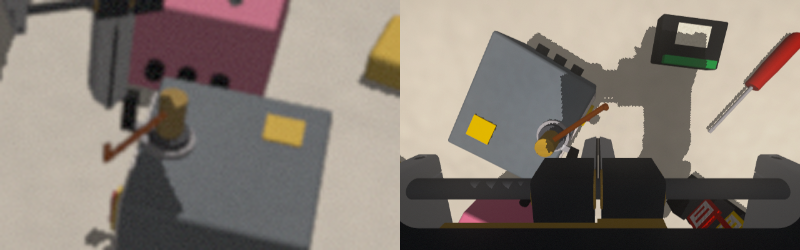

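```bash
python3 - <<'E'
from h import *
w=camera_model('wrist');o=get_obs();p=o['tcp_pos']
print('tips proj',proj(w,p-[0,0,.011]),'tcp',proj(w,p))
h=onz(w,233,235,.146);t=onz(w,329,168,.151);print(h,t,np.degrees(np.arctan2(*(t-h)[1::-1])),np.linalg.norm((t-h)[:2]))
s=camera_model('scene')
# scene crop scale 2.5
print('scene hub,tip',onz(s,340+176/2.5,160+97/2.5,.146),onz(s,340+106/2.5,160+146/2.5,.151))
print('cam pos',ray(w,0,0)[0])
E
```

```text
tips proj (np.float64(315.2958456617089), np.float64(214.73250771365196)) tcp (np.float64(315.26146711668605), np.float64(219.42365030943904))
[0.56914964 0.11885052 0.146     ] [0.63593807 0.07575935 0.151     ] -32.82966637986365 0.07948297310321355
scene hub,tip [0.56629337 0.12422253 0.146     ] [0.63505771 0.07550312 0.151     ]
cam pos [0.66023722 0.09399527 0.34230652]
```

```bash
python3 - <<'E'
from h import *
s=camera_model('scene');p=get_obs()['tcp_pos'];print(p)
for z in(.126,.1366,.15,.16,.17):print(z,proj(s,[p[0],p[1],z]))
print('tip',proj(s,[.634,.0755,.135]))
im=read_camera('scene')[:,:,::-1]
w=read_camera('wrist')[:,:,::-1]
cv2.imwrite('pics/c3.png',np.hstack([cv2.resize(im[140:240,340:440],(400,400),interpolation=cv2.INTER_CUBIC),cv2.resize(w[120:280,220:380],(400,400),interpolation=cv2.INTER_CUBIC)]))
E
```

```text
[0.59681034 0.06979934 0.13650265]
0.126 (np.float64(379.9576933613829), np.float64(214.1711301915182))
0.1366 (np.float64(380.33456298649213), np.float64(210.0293705478415))
0.15 (np.float64(380.8185055253998), np.float64(204.7108902459995))
0.16 (np.float64(381.1852533389592), np.float64(200.68036830312178))
0.17 (np.float64(381.5568911393607), np.float64(196.59610589189376))
tip (np.float64(381.8289810418367), np.float64(224.40109525185028))
```

View pics/c3.png

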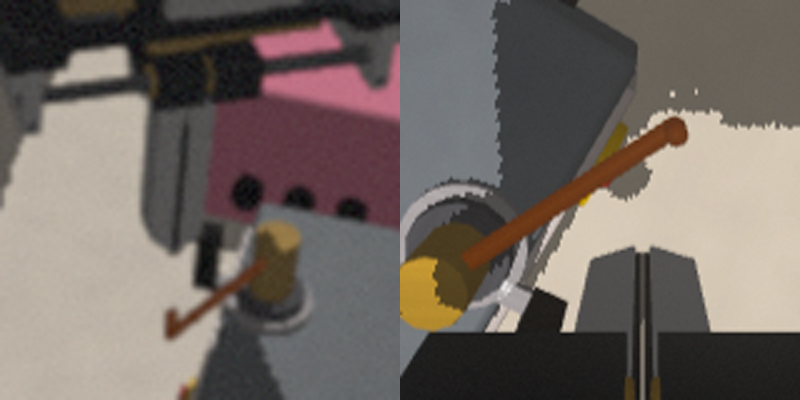

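```bash
python3 - <<'E'
from h import *
s=camera_model('scene');w=camera_model('wrist')
print(two(s,(384.5,203),w,(316,218)))
print(two(s,(383.2,223.5),w,(328.5,171)), 'arm tip lvl');print(two(s,(409.5,198),w,(233,235)),'hub')
o=get_obs();print(o['tcp_pos'],o['joint_positions'])
E
```

```text
(array([0.60725507, 0.07516502, 0.16453879]), np.float64(0.0025005183547652946))
(array([0.63279982, 0.07639036, 0.13678735]), np.float64(0.002893932809506369)) arm tip lvl
(array([0.57243611, 0.12040898, 0.15254473]), np.float64(0.0032748264139804526)) hub
[0.59734264 0.07066293 0.13616009] [-0.11162007  0.60645392 -0.08390344  1.70478611  0.0650603   0.83134878
 -1.42065048]
```

The fingertips are visibly higher than the pose implies, at about z 0.155–0.165, so they passed over the arm. The hook hasn't moved and there was no contact. I'll go back to the start side and descend by feel.

```bash
python3 -m crank '[[0,0,-0.03,0,0,0],[0.02,-0.01,-0.03,0,0,-10],[0.045,-0.0245,-0.03,0,0,-20],[0.045,-0.0245,-0.03,0,0,-30],[0.045,-0.0245,-0.03,0,0,-35],[0.045,-0.0245,0,0,0,-35],[0.045,-0.0245,0,0,0,-35]]'
python3 - <<'E'
from h import *
o=get_obs();print(o['tcp_pos'],o['ft_force'])
s=camera_model('scene');w=camera_model('wrist')
im=read_camera('scene')[:,:,::-1]
ww=read_camera('wrist')[:,:,::-1]
for z in(.1256,.15):
  p=[*o['tcp_pos'][:2],z];u,v=proj(s,p);im=im.copy();ww=ww.copy()
  cv2.circle(im,(round(u),round(v)),1,(0,255,0),-1);u,v=proj(w,p);cv2.circle(ww,(round(u),round(v)),1,(0,255,0),-1);print(proj(s,p),proj(w,p))
cv2.imwrite('pics/c4.png',np.hstack([cv2.resize(im[140:240,340:440],(400,400),interpolation=cv2.INTER_CUBIC),cv2.resize(ww[120:280,220:380],(400,400),interpolation=cv2.INTER_CUBIC)]))
E
```

```text
t: 4.72
tcp_pos: [0.6283, 0.1097, 0.1335]
ee_rot: [0.881, 0.473, -0.002, -0.001]
ft_force: [-0.4, -0.6, 0.4]
grip_width: 0.003
finger_force: 0.0
[0.62828958 0.10967093 0.13348845] [-0.41111777 -0.59377699  0.37536069]
(np.float64(400.21267645110333), np.float64(227.99239692652395)) (np.float64(315.4355026380244), np.float64(215.2518896120139))
(np.float64(401.44960039789976), np.float64(218.3097069221034)) (np.float64(315.2317757222061), np.float64(226.7232646957463))
```

View pics/c4.png

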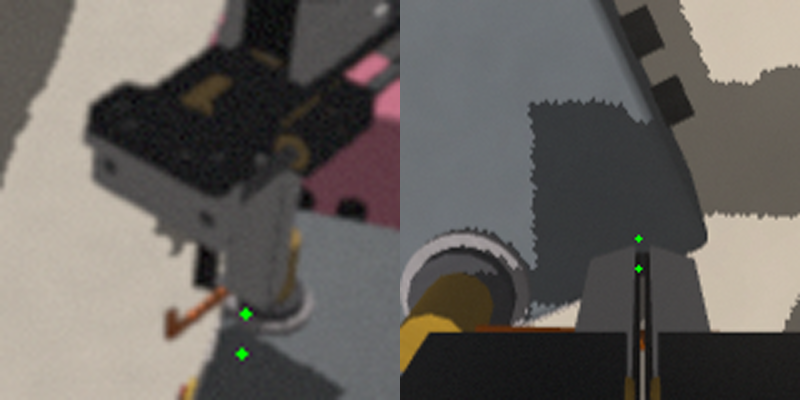

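Same result here: the tips look about 25 mm higher than nominal. I'll lower in small steps and watch the force.

```bash
python3 -m crank '[[0,0,0.004,0,0,0],[0,0,0.008,0,0,0],[0,0,0.012,0,0,0],[0,0,0.012,0,0,0]]'; python3 -m crank '[[0,0,0.003,0,0,0],[0,0,0.006,0,0,0],[0,0,0.009,0,0,0],[0,0,0.009,0,0,0]]'

```

```text
t: 5.32
tcp_pos: [0.6297, 0.1103, 0.1227]
ee_rot: [0.881, 0.473, -0.0, -0.0]
ft_force: [-0.7, -0.7, 0.5]
grip_width: 0.005
finger_force: 0.0
t: 5.82
tcp_pos: [0.6297, 0.1103, 0.1137]
ee_rot: [0.881, 0.473, -0.0, -0.0]
ft_force: [0.5, 0.3, -0.8]
grip_width: 0.002
finger_force: 0.0
```

```bash
python3 -m crank '[[0,0,0.003,0,0,0],[0,0,0.006,0,0,0],[0,0,0.006,0,0,0]]'; python3 - <<'E'
from h import *
o=get_obs();s=camera_model('scene');print(o['tcp_pos'],o['ft_force'])
x=R.from_quat(o['ee_rot']).as_matrix()[:,0]
im=read_camera('scene')[:,:,::-1].copy()
for z in(.1,.115,.13,.145):
  u,v=proj(s,np.array([*o['tcp_pos'][:2],z])+.008*x);print(z,u,v)
cv2.imwrite('pics/c5.png',cv2.resize(im[170:250,360:440],(480,480),interpolation=cv2.INTER_CUBIC))
E
```

```text
t: 6.2
tcp_pos: [0.6297, 0.1103, 0.1077]
ee_rot: [0.881, 0.473, -0.0, -0.0]
ft_force: [0.2, 0.4, -0.7]
grip_width: 0.006
finger_force: 0.0
[0.62972822 0.11027335 0.10771129] [ 0.19981549  0.35347121 -0.68904869]
0.1 402.7082225590849 240.45729984917887
0.115 403.4800596772842 234.7349785031206
0.13 404.2674721905375 228.8971827732982
0.145 405.0709363630584 222.94038168560775
```

View pics/c5.png

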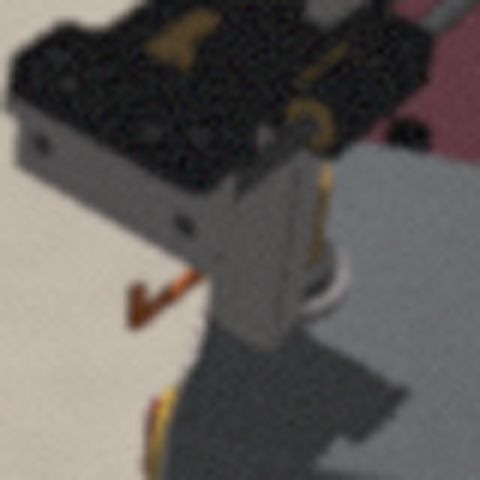

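The finger end is at about (404,228), so z ≈ 0.132: the real tips stand ~24 mm behind the reported TCP, where nominal is 11 mm ahead. I lower another 10 mm and creep to contact.

```bash
python3 -m crank '[[0,0,0.003,0,0,0],[0,0,0.006,0,0,0],[0,0,0.01,0,0,0],[0,0,0.01,0,0,0]]'; python3 -m crank '[[-0.004,0,0,0,0,0],[-0.008,0,0,0,0,0],[-0.012,-0.001,0,0,0,0],[-0.016,-0.001,0,0,0,0],[-0.018,-0.001,0,0,0,2],[-0.02,-0.001,0,0,0,4],[-0.022,-0.001,0,0,0,6]]'
```

```text
t: 6.75
tcp_pos: [0.6296, 0.1103, 0.0976]
ee_rot: [0.881, 0.473, -0.0, -0.0]
ft_force: [-0.4, 0.1, -0.1]
grip_width: 0.004
finger_force: 0.0
t: 7.62
tcp_pos: [0.618, 0.0929, 0.0983]
ee_rot: [0.905, 0.425, 0.001, 0.0]
ft_force: [3.6, 2.0, -1.3]
grip_width: 0.0
finger_force: 2.2
```

Contact is felt (4 N) and the hook is turning. I follow the arc.

```bash
python3 -m crank '[[-0.005,0.001,0,0,0,5],[-0.010,0.001,0,0,0,10],[-0.015,0.001,0,0,0,15],[-0.02,0,0,0,0,20],[-0.025,-0.001,0,0,0,25],[-0.03,-0.002,0,0,0,30],[-0.0345,-0.004,0,0,0,35]]'
python3 - <<'E'
from h import *
o=get_obs();x=R.from_quat(o['ee_rot']).as_matrix()[:2,0];print('x ang',np.degrees(np.arctan2(x[1],x[0])),totool(o['ft_force'],o))
A=np.array([.566,.119]);d=o['tcp_pos'][:2]-A;print(d@np.array([x[1],-x[0]]),d@x)
E
```

```text
t: 8.5
tcp_pos: [0.5926, 0.0686, 0.0983]
ee_rot: [0.991, 0.132, 0.001, -0.0]
ft_force: [4.1, 2.7, -3.1]
grip_width: 0.009
finger_force: 2.2
x ang 15.147207993773952 [ 4.66198825 -1.56416398  3.14527531]
0.05555469060527992 0.012474606291755525
```

```bash
python3 -m crank '[[-0.002,0,0,0,0,2],[-0.004,0,0,0,0,4],[-0.006,0.001,0,0,0,6],[-0.008,0.001,0,0,0,8]]'; python3 -m crank '[[-0.0015,0,0,0,0,1.5],[-0.003,0,0,0,0,3]]'
```

```text
t: 9.0
tcp_pos: [0.5847, 0.0656, 0.0982]
ee_rot: [0.998, 0.063, 0.0, -0.0]
ft_force: [4.1, 1.5, -0.3]
grip_width: 0.005
finger_force: 2.1
t: 9.25
tcp_pos: [0.5816, 0.0647, 0.0982]
ee_rot: [0.999, 0.037, 0.0, 0.0]
ft_force: [4.1, 1.1, 0.2]
grip_width: 0.006
finger_force: 2.2
```

```bash
for i in 1 ; do python3 -m crank '[[-0.001,0,0,0,0,1],[-0.002,0,0,0,0,2]]';  python3 -m crank '[[-0.001,0,0,0,0,1],[-0.002,0,0,0,0,2]]'; done
```

```text
t: 9.5
tcp_pos: [0.5796, 0.0643, 0.0982]
ee_rot: [1.0, 0.02, 0.0, 0.0]
ft_force: [4.6, -0.6, 0.1]
grip_width: 0.005
finger_force: 2.2
t: 9.75
tcp_pos: [0.5776, 0.064, 0.0981]
ee_rot: [1.0, 0.003, 0.0, 0.0]
ft_force: [4.7, -1.8, 0.9]
grip_width: 0.006
finger_force: 2.2
```

```bash
python3 -m crank '[[-0.001,0,0,0,0,1]]'; python3 -m crank '[[-0.001,0,0,0,0,1]]'
```

```text
t: 9.88
tcp_pos: [0.5765, 0.0639, 0.0982]
ee_rot: [1.0, -0.006, 0.0, 0.001]
ft_force: [4.6, -2.9, 1.0]
grip_width: 0.003
finger_force: 2.2
t: 10.0
tcp_pos: [0.5755, 0.0637, 0.0981]
ee_rot: [1.0, -0.015, 0.0, 0.001]
ft_force: [4.1, -3.3, 0.8]
grip_width: 0.003
finger_force: 2.3
```

```bash
python3 -m crank '[[-0.001,0,0,0,0,0]]'; python3 -m crank '[[-0.001,0,0,0,0,0.5]]';python3 -m crank '[[-0.001,0,0,0,0,0.5]]'
```

```text
t: 10.12
tcp_pos: [0.5744, 0.0638, 0.0981]
ee_rot: [1.0, -0.015, 0.0, 0.001]
ft_force: [4.5, -2.6, 0.4]
grip_width: 0.007
finger_force: 2.3
t: 10.25
tcp_pos: [0.5736, 0.0637, 0.0981]
ee_rot: [1.0, -0.019, 0.0, 0.001]
ft_force: [6.0, -2.8, 1.0]
grip_width: 0.007
finger_force: 2.8
t: 10.38
tcp_pos: [0.5734, 0.0636, 0.0983]
ee_rot: [1.0, -0.024, 0.001, 0.001]
ft_force: [5.7, -4.0, -0.5]
grip_width: 0.003
finger_force: 3.4
```

Now at the stop: the TCP lags the command while the force rises. I step on gently.

```bash
python3 -m crank '[[-0.001,0,0,0,0,0],[-0.001,0,0,0,0,0]]'; python3 -m crank '[[-0.001,0,0,0,0,0],[-0.001,0,0,0,0,0]]'
```

```text
t: 10.62
tcp_pos: [0.5733, 0.0636, 0.0983]
ee_rot: [1.0, -0.023, 0.002, 0.001]
ft_force: [7.4, -3.4, -1.4]
grip_width: 0.005
finger_force: 3.9
t: 10.88
tcp_pos: [0.5733, 0.0636, 0.0984]
ee_rot: [1.0, -0.024, 0.003, 0.001]
ft_force: [9.1, -3.6, -2.8]
grip_width: 0.008
finger_force: 4.6
```

```bash
python3 -m crank '[[-0.001,0,0,0,0,0],[-0.0018,0,0,0,0,0],[-0.0018,0,0,0,0,0],[-0.0018,0,0,0,0,0],[-0.0018,0,0,0,0,0],[-0.0018,0,0,0,0,0],[-0.0018,0,0,0,0,0],[-0.0018,0,0,0,0,0]]'
```

```text
t: 11.88
tcp_pos: [0.5731, 0.0636, 0.0985]
ee_rot: [1.0, -0.024, 0.004, 0.0]
ft_force: [10.7, -3.5, -4.3]
grip_width: 0.002
finger_force: 6.0
```

Step 1 done: about 12 N held for ~0.9 s. I back off, lift, and measure the arm.

```bash
python3 -m crank '[[0.01,0,0,0,0,0],[0.035,0,0,0,0,0],[0.035,0,-0.05,0,0,0],[0.035,0,-0.11,0,0,0],[-0.02,0,-0.13,0,0,0],[-0.02,0,-0.13,0,0,0],[-0.02,0,-0.13,0,0,0]]'
python3 - <<'E'
from h import *
w=camera_model('wrist');im=read_camera('wrist')
hsv=cv2.cvtColor(im,cv2.COLOR_RGB2HSV)
k=cv2.inRange(hsv,(5,150,60),(14,255,255))
n,l,st,c=cv2.connectedComponentsWithStats(k)
for i in range(1,n):
    if st[i,4]>60:
        ys,xs=np.nonzero(l==i);r=cv2.minAreaRect(np.c_[xs,ys].astype(np.float32));b=cv2.boxPoints(r)
        print(st[i],r,[onz(w,*p,.135).round(3)[:2] for p in b])
for a in(-92,-95): print(a,proj(w,[.567,.119,.146]),proj(w,[.567+.08*np.cos(np.radians(a)),.119+.08*np.sin(np.radians(a)),.151]))
cv2.imwrite('pics/w6.png',im[:,:,::-1]);cv2.imwrite('pics/k6.png',k)
E
```

```text
t: 12.75
tcp_pos: [0.5474, 0.0666, 0.2276]
ee_rot: [1.0, -0.022, -0.001, -0.0]
ft_force: [-0.2, -0.4, -0.5]
grip_width: 0.005
finger_force: 0.0
[271 171  75  14 421] ((307.9895324707031, 176.6018524169922), (74.7374038696289, 7.548346519470215), 5.877392768859863) [array([0.563, 0.11 ]), array([0.571, 0.109]), array([0.56 , 0.037]), array([0.552, 0.038])]
-92 (np.float64(259.4240024899351), np.float64(175.03410640142246)) (np.float64(344.4176024319341), np.float64(175.1889246667971))
-95 (np.float64(259.4240024899351), np.float64(175.03410640142246)) (np.float64(344.2455014022508), np.float64(179.61197815817656))
```

```bash
python3 -m crank '[[-0.033,0.236,-0.03,0,0,-77],[-0.033,0.236,-0.03,0,0,-77],[-0.033,0.236,-0.03,0,0,-77],[-0.033,0.236,-0.03,0,0,-77],[-0.033,0.236,-0.03,0,0,-77],[-0.033,0.236,-0.03,0,0,-77],[-0.033,0.236,-0.03,0,0,-77],[-0.033,0.236,-0.03,0,0,-77]]' 0 20
python3 - <<'E'
from h import *
o=get_obs();w=camera_model('wrist');im=read_camera('wrist');cv2.imwrite('pics/w7.png',im[:,:,::-1])
x=R.from_quat(o['ee_rot']).as_matrix()[:2,0];print('x ang',np.degrees(np.arctan2(x[1],x[0])),'cam',ray(w,0,0)[0])
print('pred tab top',proj(w,[.504,-.167,.144]),'rack',proj(w,[.504,-.167,.034]))
E
```

```text
t: 13.8
tcp_pos: [0.5049, -0.1684, 0.2567]
ee_rot: [0.796, 0.605, -0.001, -0.001]
ft_force: [-0.0, 0.4, 0.7]
grip_width: 0.823
finger_force: 0.0
x ang 74.52751349827638 cam [ 0.5238084  -0.10366802  0.46248284]
pred tab top (np.float64(315.06037996654265), np.float64(184.1843924451559)) rack (np.float64(315.5882678335626), np.float64(168.211886601307))
```

View pics/w7.png

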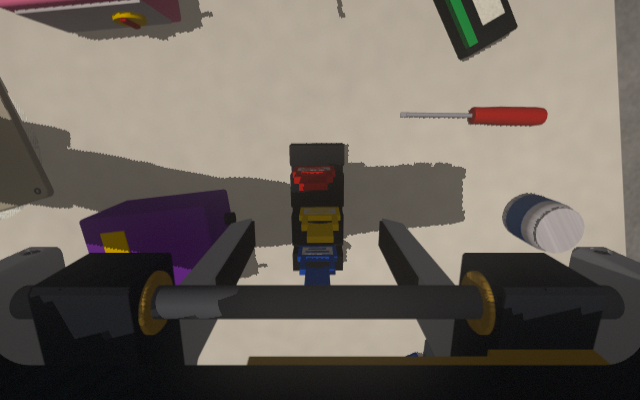

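The red tag is at about (313,180), its tab right at the predicted (315,184). Rack and tag are square to the tool. A numeric check of the tab follows.

```bash
python3 - <<'E'
from h import *
o=get_obs();w=camera_model('wrist');im=cv2.imread('pics/w7.png');hsv=cv2.cvtColor(im,cv2.COLOR_BGR2HSV)
k=(cv2.inRange(hsv,(0,120,50),(6,255,255))|cv2.inRange(hsv,(172,120,50),(180,255,255)))[155:205,280:350]
for i,row in enumerate(k):
    xs=np.nonzero(row)[0]
    if len(xs): print(155+i,280+xs.min(),280+xs.max(),len(xs),int(hsv[155+i,280+xs,2].mean()))
A=onz(w,304,190,.144);print(A)
d=hsv[:,:,2][140:280,270:360]<75
r=cv2.minAreaRect(np.argwhere(d)[:,::-1].astype(np.float32));print(r)
E
```

```text
166 296 332 37 64
167 295 333 22 72
168 294 333 14 75
169 294 334 12 73
170 294 334 8 69
171 293 334 42 92
172 292 334 43 113
173 292 334 43 92
174 292 334 43 78
175 292 334 43 75
176 292 334 43 75
177 292 332 41 82
178 294 332 39 83
179 294 332 39 82
180 294 332 39 81
181 294 332 39 80
182 294 332 39 78
183 294 326 33 85
184 299 326 28 90
185 299 326 28 90
186 299 326 28 89
187 299 326 28 85
188 299 326 28 86
189 299 326 28 82
190 299 313 15 78
[ 0.49098033 -0.1699802   0.144     ]
((47.0, 71.0), (136.0, 54.0), 90.0)
```

```bash
python3 - <<'E'
from h import *
o=get_obs();w=camera_model('wrist')
p=onz(w,312.5,186.5,.144);print(p,totool(np.array([p[0],p[1],.088])-o['tcp_pos'],o))
E
```

```text
[ 0.50070629 -0.16871235  0.144     ] [-0.00157786 -0.00341259  0.16872683]
```

```bash
python3 -m crank '[[-0.0015,-0.0034,0.05,0,0,0],[-0.0015,-0.0034,0.1,0,0,0],[-0.0015,-0.0034,0.14,0,0,0],[-0.0015,-0.0034,0.167,0,0,0],[-0.0015,-0.0034,0.167,0,0,0]]'; python3 -m crank '[[0,0,0,0,0,0],[0,0,0,0,0,0],[0,0,0,0,0,0],[0,0,0,0,0,0],[0,0,0,0,0,0],[0,0,0,0,0,0]]' 1 20
```

```text
t: 14.48
tcp_pos: [0.4994, -0.1682, 0.0885]
ee_rot: [0.797, 0.604, -0.002, -0.003]
ft_force: [-0.3, -0.4, 0.4]
grip_width: 0.996
finger_force: 0.0
t: 15.22
tcp_pos: [0.5013, -0.1688, 0.0911]
ee_rot: [0.797, 0.605, 0.0, 0.0]
ft_force: [-0.2, 0.4, -0.4]
grip_width: 0.402
finger_force: 0.0
```

```bash
python3 -m crank '[[0,0,0,0,0,0],[0,0,0,0,0,0],[0,0,0,0,0,0],[0,0,0,0,0,0]]'
```

```text
t: 15.72
tcp_pos: [0.5013, -0.1687, 0.091]
ee_rot: [0.797, 0.605, -0.0, -0.0]
ft_force: [-0.5, 0.1, -0.5]
grip_width: 0.316
finger_force: 20.0
```

Gripped (29.7 mm, 20 N). I lift straight up, then carry it to a point beyond the hook tip, in line with the arm.

```bash
python3 -m crank '[[0,0,-0.03,0,0,0],[0,0,-0.06,0,0,0],[0.03,0,-0.08,0,0,0],[0.08,0.001,-0.08,0,0,-3],[0.13,0.001,-0.07,0,0,-6],[0.17,0.001,-0.057,0,0,-7.5],[0.191,0.001,-0.057,0,0,-7.5],[0.191,0.001,-0.057,0,0,-7.5]]'
python3 -m crank '[[0,0,0,0,0,0]]'
python3 - <<'E'
from h import *
o=get_obs();w=camera_model('wrist')
print(proj(w,[.567,.119,.146]),proj(w,[.557,.0395,.151]))
a=read_camera('wrist')[:,:,::-1];b=read_camera('scene')[:,:,::-1];c=read_camera('top')[:,:,::-1]
cv2.imwrite('pics/w8.png',a);cv2.imwrite('pics/s8.png',b)
r=lambda i:cv2.resize(i,(400,300),interpolation=cv2.INTER_CUBIC)
cv2.imwrite('pics/m8.png',np.vstack([np.hstack([r(a[60:240,190:430]),r(b[160:265,330:470])]),np.hstack([r(a),r(c[130:220,200:320])])]))
E
```

```text
t: 16.73
tcp_pos: [0.5538, 0.017, 0.1479]
ee_rot: [0.754, 0.657, 0.0, -0.0]
ft_force: [0.3, -0.5, -0.6]
grip_width: 0.319
finger_force: 20.0
t: 16.85
tcp_pos: [0.5534, 0.0134, 0.148]
ee_rot: [0.756, 0.655, -0.001, 0.0]
ft_force: [-0.6, -0.6, -1.6]
grip_width: 0.319
finger_force: 20.0
(np.float64(313.37176082027077), np.float64(55.26349231176843)) (np.float64(315.64147516095613), np.float64(182.36023401948012))
```

View pics/m8.png

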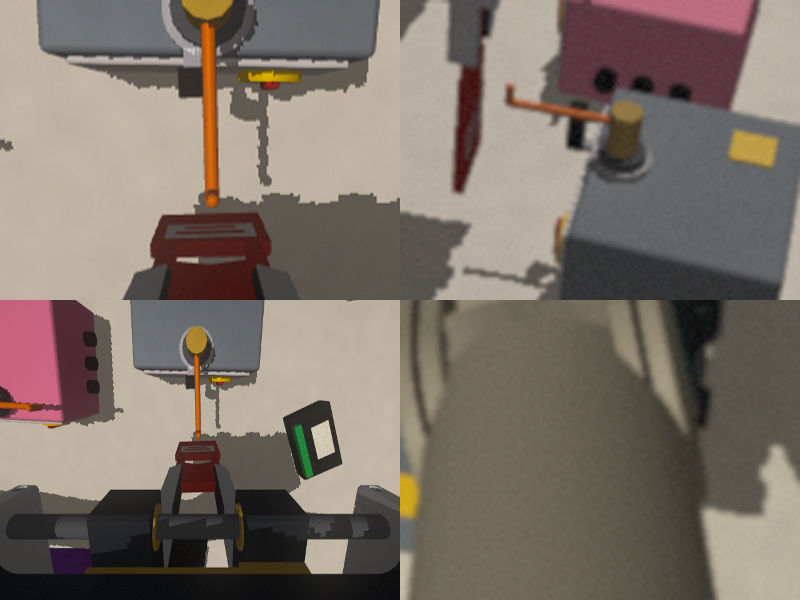

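The wrist view shows the arm tip at (317,179) and the tag centred at column ~317, so laterally they line up. Height check comes from the tag's lower corner in the scene picture, at about (350,227).

```bash
python3 - <<'E'
from h import *
s=camera_model('scene');o=get_obs();M=R.from_quat(o['ee_rot']).as_matrix();p=o['tcp_pos'];print(p)
for dz in(-.093,-.083,-.073):
    print(dz,proj(s,p+.028*M[:,1]+[0,0,dz]),proj(s,p-.028*M[:,1]+[0,0,dz]))
im=cv2.imread('pics/s8.png');h=cv2.cvtColor(im,cv2.COLOR_BGR2HSV)
k=(cv2.inRange(h,(0,110,30),(5,255,255))|cv2.inRange(h,(170,110,30),(180,255,255)))[150:240,335:372]
for i,row in enumerate(k):
    x=np.nonzero(row)[0]
    if len(x):print(150+i,''.join('#' if v else '.' for v in row))
# eye top/bottom & tip heights predicted
for z in(.125,.159):print('eye z',z,proj(s,[p[0],p[1],z]))
print('tip top',proj(s,[.557,.0395,.151]),'lvl',proj(s,[.557,.0395,.135]))
E
```

```text
[0.55351237 0.01323544 0.14820265]
-0.093 (np.float64(348.31330880267586), np.float64(231.65235483486583)) (np.float64(355.34306461483595), np.float64(213.8407709878724))
-0.083 (np.float64(348.4532170891545), np.float64(228.09454113122)) (np.float64(355.519055934402), np.float64(210.31264051681035))
-0.073 (np.float64(348.59484743448667), np.float64(224.49293613585388)) (np.float64(355.6971310581858), np.float64(206.74273563792747))
165 ........................#............
167 ........................#............
170 ........................#............
171 ........................#............
183 ......................#..............
184 .................######..............
185 .................######..............
186 .................######..............
187 .................######..............
188 ................##.####..............
189 ................#######..............
190 ................#######..............
191 ................#######..............
192 ................#######..............
193 ................#######..............
194 ................######......
[... 945 characters left out ...]
........####..................
218 ...............####..................
219 ...............####..................
220 ...............###...................
221 ..............####...................
222 ..............####...................
223 ...............##....................
224 ..............###....................
225 ..............###....................
226 ...............#.....................
eye z 0.125 (np.float64(353.0444117159221), np.float64(196.9215934508008))
eye z 0.159 (np.float64(353.6409965838227), np.float64(183.60019081257528))
tip top (np.float64(366.7664845246916), np.float64(189.26730745589882)) lvl (np.float64(366.35010600500084), np.float64(195.55479401174125))
```

```bash
python3 -m crank '[[0.006,0,0.002,0,0,0],[0.012,0,0.002,0,0,0],[0.016,0,0.002,0,0,0],[0.016,0,0.002,0,0,0]]'; python3 -m crank '[[0.003,0,0,0,0,0],[0.006,0,0,0,0,0],[0.006,0,0,0,0,0]]'; python3 -m crank '[[0.003,0,0,0,0,0],[0.006,0,0,0,0,0],[0.006,0,0,0,0,0]]'
```

```text
t: 17.5
tcp_pos: [0.556, 0.0315, 0.1461]
ee_rot: [0.755, 0.656, 0.0, -0.0]
ft_force: [0.8, -0.5, -1.1]
grip_width: 0.32
finger_force: 20.0
t: 17.88
tcp_pos: [0.5568, 0.0371, 0.1461]
ee_rot: [0.755, 0.656, 0.0, -0.0]
ft_force: [-0.4, 0.1, -1.2]
grip_width: 0.318
finger_force: 20.0
t: 18.25
tcp_pos: [0.5577, 0.0431, 0.1461]
ee_rot: [0.755, 0.656, 0.0, -0.0]
ft_force: [-0.7, -0.3, -0.5]
grip_width: 0.319
finger_force: 20.0
```

No contact force with the tag plane already past the tip, so the eye is over it. I continue to r ≈ 56 mm.

```bash
python3 -m crank '[[0.004,0,0,0,0,0],[0.008,0,0,0,0,0],[0.012,0,0,0,0,0],[0.016,0,0,0,0,0],[0.02,0,0,0,0,0],[0.02,0,0,0,0,0]]'; python3 -m crank '[[0,0,0.004,0,0,0],[0,0,0.008,0,0,0],[0,0,0.012,0,0,0],[0,0,0.012,0,0,0]]'
```

```text
t: 19.0
tcp_pos: [0.5605, 0.063, 0.1461]
ee_rot: [0.755, 0.656, 0.0, -0.0]
ft_force: [0.1, -0.1, -0.5]
grip_width: 0.318
finger_force: 20.0
t: 19.5
tcp_pos: [0.5601, 0.0623, 0.1336]
ee_rot: [0.755, 0.655, -0.0, -0.0]
ft_force: [-0.3, -0.3, 0.2]
grip_width: 0.314
finger_force: 20.0
```

```bash
python3 -m crank '[[0,0,0.002,0,0,0],[0,0,0.003,0,0,0],[0,0,0.003,0,0,0]]'; python3 -m crank '[[0,0,0.001,0,0,0],[0,0,0.002,0,0,0],[0,0,0.002,0,0,0]]'
```

```text
t: 19.88
tcp_pos: [0.5604, 0.0625, 0.131]
ee_rot: [0.755, 0.655, -0.0, -0.0]
ft_force: [0.0, 0.2, -1.1]
grip_width: 0.318
finger_force: 20.0
t: 20.25
tcp_pos: [0.5604, 0.0625, 0.129]
ee_rot: [0.755, 0.655, -0.0, -0.0]
ft_force: [-1.0, -0.1, -0.5]
grip_width: 0.319
finger_force: 20.0
```

```bash
python3 -m crank '[[0,0,0.001,0,0,0],[0,0,0.002,0,0,0],[0,0,0.002,0,0,0]]'; python3 -m crank '[[0,0,0.001,0,0,0],[0,0,0.002,0,0,0],[0,0,0.002,0,0,0]]'
```

```text
t: 20.62
tcp_pos: [0.5604, 0.0625, 0.127]
ee_rot: [0.755, 0.655, -0.0, -0.0]
ft_force: [0.1, 0.8, -0.2]
grip_width: 0.319
finger_force: 20.0
t: 21.0
tcp_pos: [0.5608, 0.0624, 0.1263]
ee_rot: [0.755, 0.655, 0.0, 0.0]
ft_force: [-1.9, -1.4, 7.4]
grip_width: 0.317
finger_force: 20.0
```

Touchdown on the arm (7 N). I ease off and release.

```bash
python3 -m crank '[[0,0,-0.0015,0,0,0],[0,0,-0.0015,0,0,0]]'; python3 -m crank '[[0,0,0,0,0,0],[0,0,0,0,0,0],[0,0,0,0,0,0],[0,0,0,0,0,0],[0,0,0,0,0,0]]' 0.3 ; python3 - <<'E'
from h import *
s=camera_model('scene');im=read_camera('scene')[:,:,::-1];h=cv2.cvtColor(im.copy(),cv2.COLOR_BGR2HSV)
k=(cv2.inRange(h,(0,110,30),(5,255,255))|cv2.inRange(h,(170,110,30),(180,255,255)))[140:250,355:420]
for i,row in enumerate(k):
    if row.any():print(140+i,''.join('#' if v else '.' for v in row))
E
```

```text
t: 21.25
tcp_pos: [0.5606, 0.0625, 0.1267]
ee_rot: [0.755, 0.655, 0.0, 0.0]
ft_force: [-0.2, -0.4, 3.0]
grip_width: 0.317
finger_force: 20.0
t: 21.88
tcp_pos: [0.5604, 0.0625, 0.1265]
ee_rot: [0.755, 0.655, -0.0, -0.0]
ft_force: [0.1, -0.6, -0.3]
grip_width: 0.701
finger_force: 0.0
144 ..............................................#..................
146 .............................................#...................
160 ........................................................#........
164 ..............................................#................#.
179 ............................##...................................
180 ............................#....................................
186 .......................................................#.........
187 ................................#................................
189 ...........................#.....................................
190 ...........................#......#..............................
191 ...........................#.....................................
192 ...........................#...............
[... 2402 characters left out ...]

230 ...................###...........................................
231 ...................###...........................................
232 ..................####...........................................
233 ..................####...........................................
234 ..................###............................................
235 ..................###............................................
236 ..................###............................................
237 ..................###............................................
238 ..................##.............................................
239 ..................##.............................................
```

The tag hangs upright on the arm (lower corner at (374,239)). I open fully, retreat straight up, and check with the wrist and scene cameras.

```bash
python3 -m crank '[[0,0,0,0,0,0],[0,0,0,0,0,0],[0,0,-0.02,0,0,0],[0,0,-0.05,0,0,0],[0,0,-0.09,0,0,0],[-0.03,0,-0.12,0,0,0],[-0.06,0,-0.12,0,0,0],[-0.06,0,-0.12,0,0,0]]' 0
python3 - <<'E'
from h import *
def f(n,z):
    w=camera_model(n);im=read_camera(n);h=cv2.cvtColor(im,cv2.COLOR_RGB2HSV)
    k=(cv2.inRange(h,(0,120,40),(4,255,255))|cv2.inRange(h,(172,120,40),(180,255,255)))
    N,l,st,c=cv2.connectedComponentsWithStats(k)
    for i in range(1,N):
        if st[i,4]>40: print(n,st[i],c[i].round(1),onz(w,*c[i],z).round(3))
    return w
w=f('wrist',.15);s=f('scene',.1);A=np.array([.5675,.119]);u=np.array([-.1305,-.9914])
for r in(.05,.056,.062):print(r,'tab top proj wrist',proj(w,[*(A+r*u),.18]),'scene panel mid',proj(s,[*(A+r*u),.08]))
print(get_obs()['ft_force'])
E
```

```text
t: 22.92
tcp_pos: [0.5518, 0.0002, 0.2469]
ee_rot: [0.757, 0.654, -0.0, 0.001]
ft_force: [0.0, -0.5, 1.3]
grip_width: 0.999
finger_force: 0.0
wrist [    0     0   175   136 16279] [83.3 61.5] [0.358 0.149 0.15 ]
wrist [291 119  51  11 441] [315.9 124. ] [0.561 0.063 0.15 ]
wrist [ 93 124  65  15 691] [128.1 131.6] [0.381 0.082 0.15 ]
wrist [447 243  66  21 761] [473.9 252.5] [ 0.708 -0.094  0.15 ]
scene [373 176  11  64 254] [377.9 204.7] [0.541 0.063 0.1  ]
scene [219 291  37  47 644] [236.7 314. ] [ 0.844 -0.142  0.1  ]
scene [448 324   8  10  66] [451.2 328.6] [0.818 0.201 0.1  ]
0.05 tab top proj wrist (np.float64(314.7388110003141), np.float64(116.4295924597286)) scene panel mid (np.float64(379.61327590340676), np.float64(219.14538132076717))
0.056 tab top proj wrist (np.float64(314.85038010170683), np.float64(123.59455350100278)) scene panel mid (np.float64(376.68994618947943), np.float64(218.56615458104906))
0.062 tab top proj wrist (np.float64(314.960756501491), np.float64(130.6829193160785)) scene panel mid (np.float64(373.77400900588054), np.float64(217.98839259271358))
[-0.18795368 -0.0756897  -0.50602793]
```

```bash
python3 -m crank '[[0,0,0,0,0,0],[0,0,0,0,0,0],[0,0,0,0,0,0],[0,0,0,0,0,0]]' >/dev/null; python3 -c "from bench import close_job;print(close_job())"
```

```text
the job is handed in; nothing more can be done
None
```

I turned the hook to its stop and pressed it there with about 12 N for roughly 0.9 s, then hung the red tag by its eye about 56 mm out along the arm; the tag is released, the gripper is clear, and the job is handed in (verdict not shown).

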